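# Start the zero calibration of a kitchen scale through its recessed button

### The arm

A 6-joint arm with a two-finger parallel gripper is mounted at the origin on a cart in front of the work surface, level with it; the furniture and walls round the work are solid. World frame = base frame: x ahead of the robot, y to its left, z up, the work surface at z = 0. Lengths are in m, angles in degrees, forces in N, time in s.
With the tool pointing down it reaches from about 0.3 to 0.75 m from the base axis. Payload 8.5 kg.
Tool frame: the origin (TCP) lies at the very end of the fingers, on their centre line; the grasp point (between the pads) lies 19 mm behind it (env.hold_point_z is the distance from the TCP to the grasp point, in m); z points along the fingers, y is the line along which they close (so a half turn about z gives the same grasp; the last joint's range is limited). The gripper opens to 85 mm and grips with 20 to 120 N. Pads are 22 mm wide; open, the fingers measure 114 mm over their backs; the gripper's body (76 mm by 85 mm) begins 54 mm behind the grasp point. The pads swing forward as they close: fully open they stand 13 mm farther back than shut.
Start: joints at [-86.477, 21.807, 74.336, -0, 83.858, -12.336], TCP at [0.15, -0.529, 0.231] pointing down, gripper open.
Joint ranges: [-178.18, 178.18], [-50.72, 133.34], [12.68, 142.11], [-81.47, 261.47], [9.98, 163.14], [-165.26, 165.26]. Speed limits (degrees/s): [136.94, 136.94, 180, 180, 180, 180].

### API

Orientations are given as a 3x3 rotation matrix whose columns are the frame's x, y, z axes.
In Python, from rig import env, optics gives the robot as it stands.
- The arm moves only by the shell command python3 -m jog 'ROWS' [OPENING] [FORCE]. ROWS is JSON, a list of rows, each an object with "linear": the shift along the tool's x, y, z in units of 40 mm (1.0 is 40 mm), a list of three; "roll": the turn about the tool's z in units of 5 degrees (1.0 is 5 degrees). A call has 1 to 12 rows; each row shifts and turns the commanded pose from where the row before left it, along the tool's axes as they then stand; what a row does not reach is not made up. A row lasts 1/12 s, in which the tool goes at most 41.7 mm and 7.16 degrees, less where a joint would pass 70% of its speed; a pose out of reach is approached as far as the arm can. A call is refused whole if a number of a shift passes 1 or a number of a turn 1, either way. A call with a gripper value outside its range is refused whole. OPENING is the opening, from -1 (shut) to 1 (fully open), set as the call begins (- or left out, the last holds). The fingers move at their own pace and stop on an object; FORCE is the grip in N (left out, the last holds). Time passes only in rows, so rows that do not move let the fingers close. It gives the time, the measured TCP pose, the force, the opening and the grip force at its end, in the units of the state.
- env.observe(): the state, without advancing time (a new reading comes with each control period).
- optics.get_image(name): name is "scene" or "top" or "wrist"; returns the picture (384x512x3 uint8, red, green, blue); there is no depth.
- optics.calibration(name): a dict with "fov_y" (degrees; the focal length in pixels is half the picture's height over the tangent of half this angle, whatever the lens; pixels are square), "cx", "cy" (the principal point, pixels), "T" (4x4, takes a point from camera to world coordinates). Camera axes: x right, y down, z forward; pixel columns grow to the right and rows downward; lengths in m; the calibration is good to about 2 mm. A picture is of the moment at which its call begins: read the wrist's pose just before it. calibration takes no time and is no camera call; for the wrist camera it gives the pose at the moment of the call.
- env.close_job(): hands the job in; it is judged then, once.
The state is a dict: "time_s": time; "q": joint angles; "qvel": joint speeds; "joint_efforts": joint torques, N m; "position": TCP position; "tool_rot": TCP orientation; "ft_force": force on the tool from outside, world axes, zero at the start; "wrist_torque": the same for the moment, N m; "grip_width": finger opening in m; "gripper_force": force on a finger pad.
Only numpy, scipy, OpenCV 4.12 (cv2) and the standard library are available. Lean on these libraries where they do the work, as an engineer would, in place of code of your own. Each camera call takes 0.05 s, during which the arm holds its last target. There are 200 camera calls.

### The job

Start the zero calibration of the kitchen scale: draw the orange dust plug straight up out of the button well in the scale's dark front console, park it upright with its shank in the open notch of the lug on the scale's side, flange resting on the lug, and let go of it. Then take the yellow-handled stylus from the wooden stand, reach its steel tip down through the well and push the recessed red button right down without ramming it. Hold it down for a good two seconds and finish while still holding the stylus on the button; do not lean on the steel weighing platform and do not disturb the lemon, onion and pepper mill near by.

Things in the scene. Friction and masses are not known exactly. Their poses are not given: they have to be found in the camera images.
- scale: Bench kitchen scale, fixed, 230 x 200 mm. Origin: on the worktop under its middle; z up; front faces its own -x, left is +y. Dark grey flat console along the front (x -123 to -43 mm), top 56 mm above the worktop; white housing and steel platform behind it. A grey lug sticks out of its -y side at the console (x -102 to -66, y to -139 mm).
- well (a point): Middle of the button well's mouth at console height (56 mm above the worktop), 84 mm ahead (-x) and 45 mm right (-y) of the scale's origin; axes as the scale's. Vertical round bore, 12 mm wide; a flat steel ring 21 mm across, 1.2 mm thick lies round the mouth. The red button's top is 28 mm below this point.
- notch (a point): Parking place in the lug, at the lug's flat top (56 mm above the worktop), 84 mm ahead (-x), 121.5 mm right (-y) of the scale's origin; axes as the scale's. Slot 12 mm wide (x), 9 mm deep, free below; closed end 7 mm to +y, open to -y; arms 12 mm wide, a 2 mm high lip on their outer ends 13 mm to -y. The plug's shank goes in from above or from the open side.
- plug: Orange plastic dust plug, upright, about 30 g. Origin: centre of its flange's underside, z up. Below it a shank 8 mm thick, 22 mm long; flange 20 mm across, 4 mm thick; above that a round grip 14 mm thick, 30 mm tall (top 34 mm above the origin). It starts loose in the well, flange on the steel ring.
- stand: Turned wooden stand, fixed, 60 mm tall: round post 40 mm across on a round foot 80 mm across; origin under its middle on the worktop; a vertical hole 9 mm wide and 56 mm deep in its middle holds the stylus.
- stylus: Stylus, about 50 g, upright in the stand at the start. Origin: middle of its blunt lower tip, z up along it. Steel shaft 6 mm thick from 0 to 55 mm; shoulder 15 mm across from 55 to 61 mm (it rests on the stand's top, so the tip starts 5 mm above the worktop); round yellow handle 14 mm thick from 61 to 132 mm.
- stylus_tip (a point): The middle of the stylus's blunt tip (the stylus's origin).
- cal_button (a joint): Travel of the red button in m: 0 = up, 0.005 = fully down on its stop. Spring: about 1 N to start, 5 N at the stop.
- platform (a joint): How far the steel weighing platform is pushed down, m: 0 = free, 0.003 = on its stop; about 3.5 N per mm.
- platform_top (a point): Middle of the top of the steel platform (140 x 186 mm), 74 mm above the worktop, 36 mm behind (+x) the scale's origin.
- lemon: Yellow lemon, 78 x 55 x 56 mm, lying on the worktop; leave alone.
- onion: Red onion, about 67 mm wide, 71 mm tall; leave alone.
- shaker_pepper: Glass pepper mill with a grey top, 44 mm wide, 90 mm tall; leave alone.
- button_top (a point): Centre of the top of the red button at the bottom of the well, 10 mm across; z up. The button moves straight down.
There are look-alikes about, which are no part of the job. What is meant by the plug is not green or purple, and is the smaller of those in its own colour.

How it is judged (in metres and radians):
On the way, in this order (a step that is already met when the one before it is completed fails the run):
1. the orange plug hangs upright in the lug's notch, flange on the lug, let go (x of plug in the frame of notch between -0.005 and 0.005 m and y of plug in the frame of notch between -0.006 and 0.006 m and z of plug in the frame of notch between -0.003 and 0.003 m and angle between plug's own z axis and vertical below 0.15 rad and contact force between the fingers and plug below 0.05 N), for 0.3 s.
2. the gripped stylus stands through the well and keeps the red button down for two seconds (value of joint cal_button above 0.0038 m and contact force between stylus and cal_button between 1 and 25 N and horizontal distance between stylus_tip and well below 0.005 m and z of stylus_tip in the frame of well below -0.025 m and angle between stylus's own z axis and vertical below 0.2 rad and contact force between the fingers and stylus above 2 N and contact force between stylus and stand below 0.05 N and value of joint platform below 0.0008 m), for 2 s.
At the end, for the whole second after the job is handed in: Gripped stylus, upright within 0.2 rad and clear of the stand, holds the button 3.8 mm or more down (1 to 25 N), tip within 5 mm of the well's axis. Plug untouched in the notch: within 5 mm across, 6 mm along, 3 mm in height, 0.15 rad of upright. Platform down under 0.8 mm (all of step 1 and all of step 2); the arm keeps its last pose, push and grip.
It fails at once if the weighing platform is leaned on (pushed down 1.5 mm or more) (value of joint platform above 0.0015 m).
It fails at once if the button is rammed with more than 25 N (contact force between cal_button and anything else above 25 N).
It fails at once if a bystander is moved by more than 20 mm (distance of any of lemon, onion, shaker_pepper from where it was at the start of the episode above 0.02 m).
It also fails if it takes over 64 s, if anything falls off the work surface, if the arm or the gripper's body presses on something with over 40 N, if the wrist force passes 120 N, or if a joint passes its speed limit or range.

## Working session

There is one attempt and no reset: what is moved stays moved. The work goes in short steps, Python scripts to look and compute and a shell command to move; the robot and the scene stay as the last step left them, time stands still between calls to the robot, and variables do not carry over. Pictures are saved under pics/ and viewed, at most 10 in all, crops included, and the job is handed in when it is done.

```bash
mkdir -p pics; ls
python3 - <<'E'
from rig import env, optics
import cv2, numpy as np
s=env.observe(); print(s['position'],s['tool_rot'],s['grip_width'],s['time_s'])
ims=[]
for n in ["scene","top"]:
    im=optics.get_image(n); cv2.imwrite(f"pics/{n}0.png",im[:,:,::-1]); 
    c=optics.calibration(n); print(n,c)
E
```

```text
pics
[ 0.15028015 -0.52877522  0.23072099] [[ 9.61939691e-01  2.73261829e-01 -6.21474867e-05]
 [ 2.73261633e-01 -9.61938672e-01  1.43923357e-03]
 [ 3.33505527e-04 -1.40143842e-03 -9.99998962e-01]] 0.08528264530961241 0.0
scene {'fov_y': 44.38343621760177, 'cx': 250.53601946279528, 'cy': 190.25172838265797, 'T': array([[ 0.5194172 , -0.39446757,  0.75802448, -0.35473433],
       [-0.85433059, -0.25843746,  0.45092053, -0.47710845],
       [ 0.01802839, -0.88181938, -0.47124258,  0.65848379],
       [ 0.        ,  0.        ,  0.        ,  1.        ]])}
top {'fov_y': 42.145105235340274, 'cx': 266.83998679302255, 'cy': 188.23173206727844, 'T': array([[-0.02572764, -0.9957471 ,  0.08846352,  0.41049721],
       [-0.99931338,  0.02797776,  0.02429022,  0.03791296],
       [-0.02666193, -0.08777785, -0.9957832 ,  1.44440555],
       [ 0.        ,  0.        ,  0.        ,  1.        ]])}
```

View pics/scene0.png

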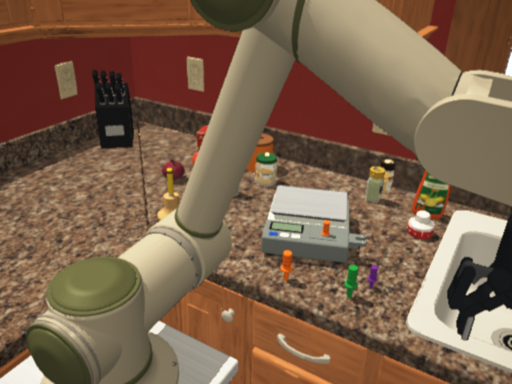

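View pics/top0.png

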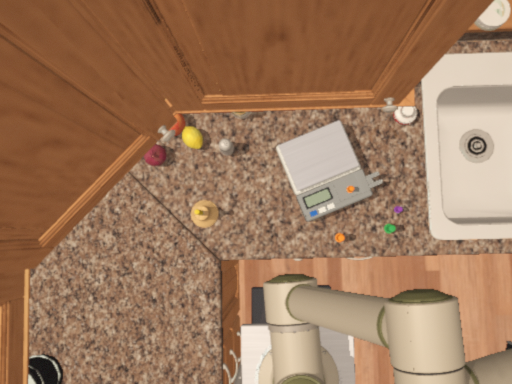

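The scene view shows an orange plug in the scale console (326,228) and a larger orange one on the worktop (287,262). A green one is at (352,280), a purple one at (374,275), and the stylus is in its stand at (170,190). In the top view these are (351,188), (340,238), (390,229), (398,210) and stylus (203,213). I choose the one in the console: orange, the smaller of the two, and in the well.

```bash
cat > h.py <<'E'
import numpy as np, cv2
from rig import env, optics
def ray(c,u,v,h=384):
    f=h/2/np.tan(np.radians(c['fov_y'])/2); d=c['T'][:3,:3]@np.array([(u-c['cx'])/f,(v-c['cy'])/f,1.])
    return c['T'][:3,3],d/np.linalg.norm(d)
def plane(c,u,v,z):
    o,d=ray(c,u,v); return o+d*(z-o[2])/d[2]
def proj(c,p):
    q=c['T'][:3,:3].T@(np.asarray(p)-c['T'][:3,3]); f=192/np.tan(np.radians(c['fov_y'])/2)
    return np.array([c['cx']+f*q[0]/q[2],c['cy']+f*q[1]/q[2]])
def blobs(im,lo,hi,box=None,amin=6):
    hsv=cv2.cvtColor(im,cv2.COLOR_RGB2HSV); m=cv2.inRange(hsv,np.array(lo),np.array(hi))
    if box: k=np.zeros_like(m); x0,y0,x1,y1=box; k[y0:y1,x0:x1]=1; m=m*k
    n,l,st,ce=cv2.connectedComponentsWithStats(m)
    return [(st[i].tolist(),ce[i].round(1).tolist()) for i in range(1,n) if st[i][4]>=amin],m
def move(dp,R=None):
    "world shift -> tool units"
    R=env.observe()['tool_rot'] if R is None else R
    return (np.asarray(R).T@np.asarray(dp)/0.04).round(3)
E
python3 - <<'E'
from h import *
T=cv2.imread('pics/top0.png')[:,:,::-1].copy(); S=cv2.imread('pics/scene0.png')[:,:,::-1].copy()
ct,cs=optics.calibration('top'),optics.calibration('scene')
for nm,im,c,b1,b2 in [('top',T,ct,(330,170,370,200),(185,195,225,230)),('scene',S,cs,(310,210,345,245),(155,160,190,205))]:
    for b,lo,hi in [(b1,(5,170,150),(18,255,255)),(b2,(20,150,100),(35,255,255))]:
        print(nm,blobs(im,lo,hi,b)[0])
print('plug top',plane(ct,351,188.5,.091))
a=cv2.resize(T[110:230,265:395],None,fx=4.5,fy=4.5,interpolation=cv2.INTER_CUBIC)
b=cv2.resize(T[190:235,180:235],None,fx=4,fy=4,interpolation=cv2.INTER_CUBIC)
a[-180:,:220]=b
c=cv2.resize(S[215:245,305:375],None,fx=3,fy=3,interpolation=cv2.INTER_CUBIC)
a[:90,-210:]=c
cv2.imwrite('pics/crop1.png',a[:,:,::-1])
E
```

```text
top [([347, 186, 7, 6, 30], [350.2, 188.6])]
top [([195, 209, 8, 6, 34], [198.4, 211.7])]
scene [([322, 220, 8, 16, 87], [325.6, 227.8])]
scene [([167, 168, 5, 4, 18], [169.0, 169.7]), ([167, 174, 7, 20, 110], [169.9, 183.2])]
plug top [ 0.52357996 -0.1575569   0.091     ]
```

View pics/crop1.png

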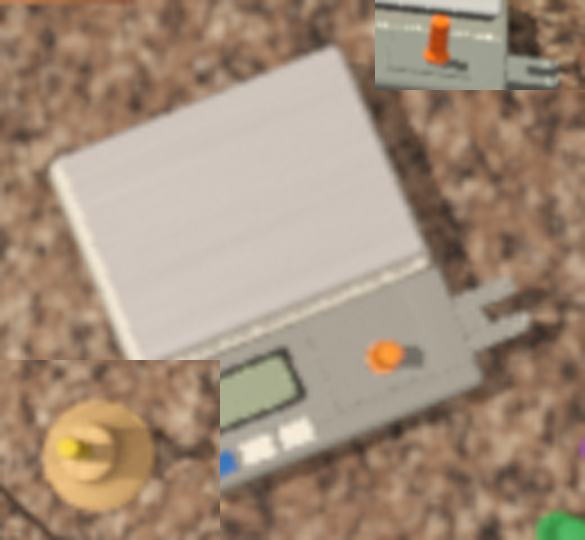

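The crop confirms the slim orange plug in the console well, at crop (385,356), i.e. top picture about (350.5,189). The lug's open slot points right at crop (490,318), and the stylus is in the stand at crop (72,448). I'll compute the scale yaw and rough positions.

Run:
```python
from h import *
ct,cs=optics.calibration('top'),optics.calibration('scene')
P=lambda x,y,z:plane(ct,265+x/4.5-.39,110+y/4.5-.39,z)
a,b=P(340,50,.07),P(430,255,.07); print('+x dir',np.degrees(np.arctan2(*(a-b)[1::-1])))
a,b=P(58,163,.074),P(335,50,.074); print('+y dir-90',np.degrees(np.arctan2(*(a-b)[1::-1]))-90, np.linalg.norm(a-b))
def tri(p,q):
    (o1,d1),(o2,d2)=ray(ct,*p),ray(cs,*q); A=np.c_[d1,-d2]; t=np.linalg.lstsq(A,o2-o1,rcond=None)[0]
    x,y=o1+t[0]*d1,o2+t[1]*d2; return (x+y)/2,np.linalg.norm(x-y)
print('plug',tri((350.2,188.6),(326,222)))
print('sty',tri((196.5,211),(169.5,168)), plane(ct,196,211,.135))
print('foot c',plane(ct,180+98/4,190+(455-360)/4,.005))
s=env.observe();c=optics.calibration('wrist');print(c['T'],s['q'])
```

```text
+x dir 21.142698006527475
+y dir-90 20.70776421604529 0.18519146725450866
plug (array([ 0.52391594, -0.15644969,  0.08884846]), np.float64(0.001664508873464832))
sty (array([0.47155297, 0.25647948, 0.13831413]), np.float64(0.00015015372013304148)) [0.47179014 0.25829867 0.135     ]
foot c [0.4692439  0.25556138 0.005     ]
[[ 0.27353872 -0.91643932 -0.29208825  0.22532525]
 [-0.96185936 -0.26118079 -0.0813091  -0.50837009]
 [-0.00177298  0.303189   -0.95292879  0.37231756]
 [ 0.          0.          0.          1.        ]] [-8.64757261e+01  2.18378622e+01  7.43771663e+01 -4.49848893e-04
  8.38589944e+01 -1.23376127e+01]
```

```bash
python3 -m jog '[{"linear":[0,0,0],"roll":-1},{"linear":[0.75,-0.334,0],"roll":0},{"linear":[0.75,-0.334,0],"roll":0},{"linear":[0.75,-0.334,0],"roll":0},{"linear":[0.75,-0.334,0],"roll":0},{"linear":[0.75,-0.334,0],"roll":0},{"linear":[0.75,-0.334,0],"roll":0},{"linear":[0.75,-0.334,0],"roll":0},{"linear":[0.75,-0.334,0],"roll":0}]'
python3 -m jog '[{"linear":[0.75,-0.334,0],"roll":0},{"linear":[0.75,-0.334,0],"roll":0},{"linear":[0.75,-0.334,0],"roll":0},{"linear":[0.75,-0.334,0],"roll":0},{"linear":[0.75,-0.334,0],"roll":0},{"linear":[0.75,-0.334,0],"roll":0},{"linear":[0.75,-0.334,0],"roll":0},{"linear":[0.75,-0.334,0],"roll":0},{"linear":[0,0,0],"roll":0},{"linear":[0,0,0],"roll":0}]' -0.2 20
python3 - <<'E'
from h import *
s=env.observe(); c=optics.calibration('wrist'); im=optics.get_image('wrist')
np.save('w1.npy',im); print(s['position'],s['tool_rot'],s['grip_width'],s['ft_force'])
cv2.imwrite('pics/w1.png',im[:,:,::-1]); np.savez('w1c.npz',**c)
print(blobs(im,(5,170,120),(18,255,255),None,40)[0])
E
```

```text
time_s: 0.85
position: [0.3373, -0.3423, 0.2312]
tool_rot: [[0.935, 0.356, -0.0], [0.356, -0.935, 0.0], [-0.0, -0.0, -1.0]]
ft_force: [-0.2, -0.9, -0.2]
grip_width: 0.0854
gripper_force: 0.0
time_s: 1.68
position: [0.5232, -0.1573, 0.2307]
tool_rot: [[0.934, 0.359, -0.001], [0.359, -0.934, 0.0], [-0.001, -0.001, -1.0]]
ft_force: [-0.6, -0.0, 0.7]
grip_width: 0.0341
gripper_force: 0.0
[ 0.5231997  -0.1572521   0.23071409] [[ 9.33500513e-01  3.58574584e-01 -1.02910972e-03]
 [ 3.58575135e-01 -9.33500781e-01  4.05994660e-04]
 [-8.15095359e-04 -7.48009380e-04 -9.99999388e-01]] 0.03409409607465724 [-0.64709038 -0.0058637   0.67032037]
[([250, 165, 17, 22, 285], [258.3, 175.2]), ([0, 225, 39, 25, 194], [17.2, 236.4]), ([72, 240, 15, 35, 126], [79.4, 257.3]), ([184, 241, 22, 33, 184], [193.0, 253.6]), ([8, 271, 18, 43, 318], [17.0, 293.5])]
```

View pics/w1.png

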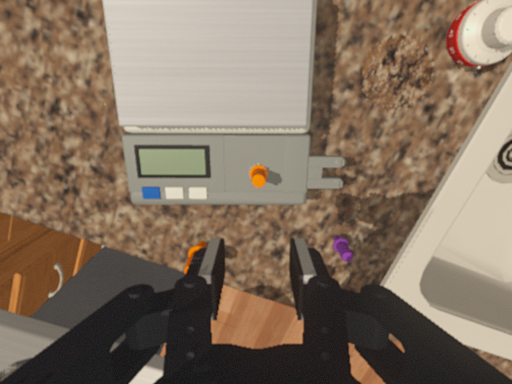

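The wrist view shows the orange plug in the console with its flange about (258,170) and top about (259,181). The lug arms end at about (343,162) and (342,183), with the slot between them.

Run:
```python
from h import *
c=dict(np.load('w1c.npz')); im=np.load('w1.npy')
m=blobs(im,(3,150,90),(20,255,255),(245,160,275,192),40)[1]
ys,xs=np.nonzero(m); print([(y,xs[ys==y].min(),xs[ys==y].max()) for y in sorted(set(ys))])
w=plane(c,258.3,170,.059); print('flange',w)
for yaw in (20,21,22):
    t=np.radians(yaw);R=np.array([[np.cos(t),-np.sin(t)],[np.sin(t),np.cos(t)]])
    pts={'notch':(0,-.0765,0),'armout+x':(.018,-.094,0),'armout-x':(-.018,-.094,0),'slotend':(0,-.0695,0),'consFR':(-.039,-.055,0),'consFL':(-.039,.145,0),'platFR':(.05,-.048,.018),'platFL':(.05,.138,.018)}
    print(yaw,{k:proj(c,np.r_[w[:2]+R@p[:2],.056+p[2]]).round(1).tolist() for k,p in pts.items()})
a=cv2.resize(im[145:215,230:350],None,fx=6.5,fy=6.5,interpolation=cv2.INTER_CUBIC); cv2.imwrite('pics/w1crop.png',a[:,:,::-1])
```

```text
[(np.int64(165), np.int64(256), np.int64(261)), (np.int64(166), np.int64(254), np.int64(262)), (np.int64(167), np.int64(253), np.int64(264)), (np.int64(168), np.int64(252), np.int64(265)), (np.int64(169), np.int64(251), np.int64(266)), (np.int64(170), np.int64(250), np.int64(266)), (np.int64(171), np.int64(250), np.int64(266)), (np.int64(172), np.int64(250), np.int64(266)), (np.int64(173), np.int64(250), np.int64(266)), (np.int64(174), np.int64(250), np.int64(266)), (np.int64(175), np.int64(250), np.int64(266)), (np.int64(176), np.int64(250), np.int64(266)), (np.int64(177), np.int64(251), np.int64(266)), (np.int64(178), np.int64(251), np.int64(265)), (np.int64(179), np.int64(252), np.int64(265)), (np.int64(180), np.int64(252), np.int64(265)), (np.int64(181), np.int64(252), np.int64(264)), (np.int64(182), np.int64(252), np.int64(264)), (np.int64(183), np.int64(253), np.int64(264)), (np.int64(184), np.int64(253), np.int64(263)), (np.int64(185), np.int64(254), np.int64(262)), (np.int64(186), np.int64(256), np.int64(261))]
flange [ 0.52946993 -0.15702058  0.059     ]
20 {'notch': [329.0, 170.6], 'armout+x': [346.9, 154.4], 'armout-x': [343.3, 186.9], 'slotend': [322.5, 170.5], 'consFR': [306.6, 204.3], 'consFL': [128.0, 201.2], 'platFR': [308.6, 124.1], 'platFL': [117.3, 120.6]}
21 {'notch': [329.1, 169.4], 'armout+x': [346.8, 152.9], 'armout-x': [343.8, 185.5], 'slotend': [322.6, 169.4], 'consFR': [307.3, 203.5], 'consFL': [128.9, 203.3], 'platFR': [307.8, 123.2], 'platFL': [116.7, 123.1]}
22 {'notch': [329.1, 168.2], 'armout+x': [346.6, 151.3], 'armout-x': [344.2, 184.0], 'slotend': [322.6, 168.3], 'consFR': [307.9, 202.7], 'consFL': [129.8, 205.4], 'platFR': [306.9, 122.4], 'platFL': [116.2, 125.7]}
```

View pics/w1crop.png

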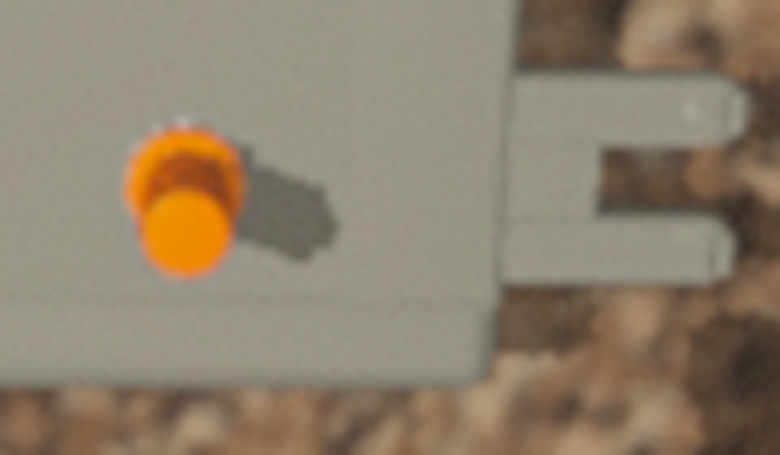

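The crop shows the flange circle centred at about (258.1,173.4), the grip top at (258.4,180.1), the slot centre line at v≈172.3 and its closed end at u≈322.

Run:
```python
from h import *
c=dict(np.load('w1c.npz'))
w=plane(c,258.1,173.4,.0612); t=plane(c,258.4,180.1,.0912); print(w,t)
n1=plane(c,329,172.3,.056); e=plane(c,321.9,172.3,.056); print('slot pts',n1,e)
# lug outline, console edge direction
for a,b,z in [((312,156),(340,156.2),.056),((307,188.2),(339,188.5),.056),((118,128),(308,127.5),.07)]:
    p,q=plane(c,*a,z),plane(c,*b,z); d=p-q; print('yaw',np.degrees(np.arctan2(-d[0],d[1])))
g=(w+t)/2
for yaw in (20.5,21,21.5):
    th=np.radians(yaw); ex=np.array([np.cos(th),np.sin(th)]);ey=np.array([-ex[1],ex[0]])
    print(yaw,'slot end in well frame', (e[:2]-g[:2])@ex,(e[:2]-g[:2])@ey)
s=env.observe(); print('to plug', move(np.r_[g[:2]-s['position'][:2],0.068-s['position'][2]]))
```

```text
[ 0.52639834 -0.15796956  0.0612    ] [ 0.52700053 -0.15795409  0.0912    ]
slot pts [ 0.55398327 -0.22974017  0.056     ] [ 0.5512192  -0.22255759  0.056     ]
yaw 20.631700339577357
yaw 20.49264235903582
yaw 21.184910458805412
20.5 slot end in well frame 0.0003450715598616005 -0.069092056366106
21 slot end in well frame -0.0002578758619405192 -0.06909243683152609
21.5 slot end in well frame -0.0008608036454973451 -0.06908755564037922
to plug [0.101 0.035 4.071]
```

```bash
python3 -m jog '[{"linear":[0.09,0.03,0.6],"roll":0},{"linear":[0,0,0.8],"roll":0},{"linear":[0,0,0.8],"roll":0},{"linear":[0,0,0.8],"roll":0},{"linear":[0,0,0.6],"roll":0},{"linear":[0,0,0.3],"roll":0},{"linear":[0,0,0.15],"roll":0},{"linear":[0,0,0],"roll":0}]'
python3 -m jog '[{"linear":[0,0,0],"roll":0},{"linear":[0,0,0],"roll":0},{"linear":[0,0,0],"roll":0},{"linear":[0,0,0],"roll":0},{"linear":[0,0,0],"roll":0},{"linear":[0,0,0],"roll":0}]' -1 25
python3 - <<'E'
from h import *
c=optics.calibration('wrist');im=optics.get_image('wrist');cv2.imwrite('pics/w2.png',im[:,:,::-1]);np.save('w2.npy',im)
E
```

```text
time_s: 2.4
position: [0.5256, -0.1589, 0.0684]
tool_rot: [[0.935, 0.355, -0.002], [0.355, -0.935, 0.001], [-0.001, -0.002, -1.0]]
ft_force: [0.5, -0.4, -0.4]
grip_width: 0.0341
gripper_force: 0.0
time_s: 2.9
position: [0.527, -0.1587, 0.0704]
tool_rot: [[0.934, 0.356, 0.002], [0.356, -0.934, -0.001], [0.001, 0.002, -1.0]]
ft_force: [-1.6, -1.6, 5.3]
grip_width: 0.0127
gripper_force: 26.2
```

View pics/w2.png

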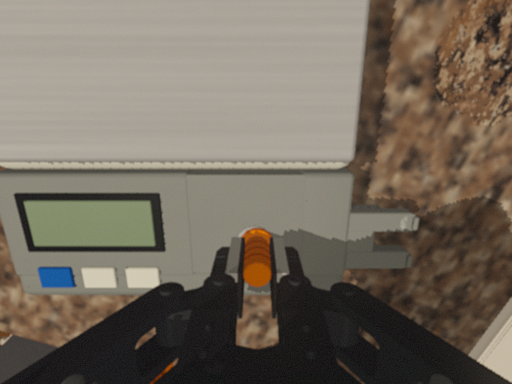

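```bash
python3 -m jog '[{"linear":[0,0,-0.1],"roll":0},{"linear":[0,0,-0.2],"roll":0},{"linear":[0,0,-0.3],"roll":0},{"linear":[0,0,-0.3],"roll":0},{"linear":[0,0,-0.1],"roll":0},{"linear":[0,0,0],"roll":0},{"linear":[0,0,0],"roll":0},{"linear":[0,0,0],"roll":0}]' - 40
python3 - <<'E'
from h import *
s=env.observe();c=optics.calibration('wrist');im=optics.get_image('wrist');np.save('w3.npy',im);np.savez('w3c.npz',**c)
print(blobs(im,(3,150,90),(20,255,255),(200,190,310,310),40)[0])
a=cv2.resize(im[150:310,180:440],None,fx=3,fy=3,interpolation=cv2.INTER_CUBIC); cv2.imwrite('pics/w3crop.png',a[:,:,::-1])
E
```

```text
time_s: 3.62
position: [0.5262, -0.158, 0.1087]
tool_rot: [[0.934, 0.356, -0.001], [0.356, -0.934, 0.001], [-0.001, -0.001, -1.0]]
ft_force: [0.3, -0.4, -1.0]
grip_width: 0.0124
gripper_force: 39.0
[([242, 223, 30, 64, 1459], [256.7, 256.3])]
```

View pics/w3crop.png

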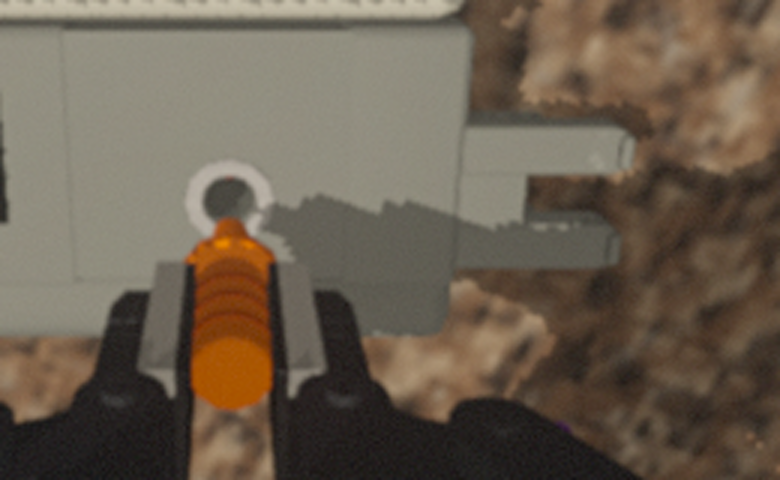

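The plug is fully out, held upright, with its shank visible at crop (230,228). The well ring is centred at crop (229,200). The slot's closed end is at crop x≈527, with its sides at 175 and 228.

Run:
```python
from h import *
c=dict(np.load('w3c.npz')); s=env.observe();R=s['tool_rot']
k=lambda x,y:(180+x/3-.33,150+y/3-.33)
w=plane(c,*k(229,200),.0572); e=plane(c,*k(527,201.5),.056); t=plane(c,*k(231,372),.1295)
tip=plane(c,*k(229,222),.0735)
print('well',w,'slotend',e,'plugtop',t,'shank bottom approx',tip)
ex=R[:2,0]/np.linalg.norm(R[:2,0]); ey=-R[:2,1]/np.linalg.norm(R[:2,1])
for n,p in (('slotend',e),('plugtop',t),('tcp',s['position'])): print(n,'rel well in tool-aligned',(p[:2]-w[:2])@ex,(p[:2]-w[:2])@ey)
print('tool yaw',np.degrees(np.arctan2(ex[1],ex[0])))
```

```text
well [ 0.52683457 -0.15781233  0.0572    ] slotend [ 0.55078931 -0.22291111  0.056     ] plugtop [ 0.52741231 -0.15822216  0.1295    ] shank bottom approx [ 0.52823347 -0.15734756  0.0735    ]
slotend rel well in tool-aligned -0.0007945186255771093 -0.069361723154374
plugtop rel well in tool-aligned 0.00039395652013753867 -0.000588681684173097
tcp rel well in tool-aligned -0.0006748347785184951 7.393001484282112e-07
tool yaw 20.85865066284229
```

```bash
python3 -m jog '[{"linear":[0,0.3,0],"roll":0},{"linear":[0,0.4,0],"roll":0},{"linear":[0,0.4,0],"roll":0},{"linear":[-0.02,0.4,0],"roll":0},{"linear":[0,0.3,0],"roll":0},{"linear":[0,0.1,0.2],"roll":0},{"linear":[0,0,0.1],"roll":0},{"linear":[0,0,0],"roll":0},{"linear":[0,0,0],"roll":0}]'
python3 - <<'E'
from h import *
s=env.observe();c=optics.calibration('wrist');im=optics.get_image('wrist');np.savez('w4c.npz',**c)
a=cv2.resize(im[160:310,180:380],None,fx=3.9,fy=3.9,interpolation=cv2.INTER_CUBIC); cv2.imwrite('pics/w4crop.png',a[:,:,::-1])
w=np.array([.52683,-.15781]);R=s['tool_rot']
print((s['position'][:2]-w)@R[:2,0],(s['position'][:2]-w)@R[:2,1],s['position'])
E
```

```text
time_s: 4.42
position: [0.5524, -0.2287, 0.0967]
tool_rot: [[0.934, 0.357, -0.001], [0.357, -0.934, 0.001], [-0.001, -0.001, -1.0]]
ft_force: [0.4, 0.4, -0.5]
grip_width: 0.0125
gripper_force: 39.0
-0.0013823870193808805 0.07539185348497195 [ 0.55241714 -0.22874062  0.09671127]
```

View pics/w4crop.png

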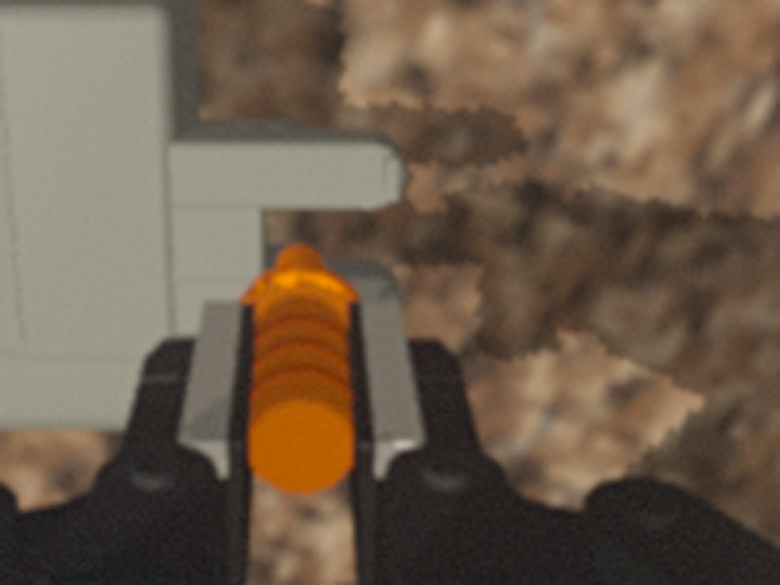

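Shank tip centre is about crop (300,265). The slot's closed end is at x≈263 and its upper side at y≈210.

Run:
```python
from h import *
c=dict(np.load('w4c.npz')); R=env.observe()['tool_rot']
k=lambda x,y:(180+x/3.9-.37,160+y/3.9-.37)
t=plane(c,*k(300,265),.0615); e=plane(c,*k(263,240),.056); u=plane(c,*k(300,209),.056); top=plane(c,*k(301,442),.1175); o=plane(c,*k(300,140),.056)
f=lambda a:(a[:2]-np.array([.52683,-.15781]))@R[:2,:2]
for n,p in zip(['tip','end','upper side','plugtop','lug outer +x edge'],(t,e,u,top,o)): print(n,f(p)*1000)
```

```text
tip [-1.96258915 75.80616157]
end [ 0.18009486 69.5444019 ]
upper side [ 5.78974607 75.79231387]
plugtop [7.55727306e-02 7.60745921e+01]
lug outer +x edge [17.92056341 75.79363945]
```

```bash
python3 -m jog '[{"linear":[0.025,0.01,0],"roll":0},{"linear":[0,0,0.15],"roll":0},{"linear":[0,0,0.15],"roll":0},{"linear":[0,0,0.1],"roll":0},{"linear":[0,0,0],"roll":0},{"linear":[0,0,0],"roll":0}]'
python3 -m jog '[{"linear":[0,0,0.1],"roll":0},{"linear":[0,0,0.1],"roll":0},{"linear":[0,0,0.04],"roll":0},{"linear":[0,0,0.02],"roll":0},{"linear":[0,0,0],"roll":0},{"linear":[0,0,0],"roll":0}]'
```

```text
time_s: 4.97
position: [0.5537, -0.2294, 0.0809]
tool_rot: [[0.934, 0.356, -0.001], [0.356, -0.934, 0.0], [-0.0, -0.001, -1.0]]
ft_force: [-0.1, 0.1, 0.0]
grip_width: 0.0124
gripper_force: 39.0
time_s: 5.47
position: [0.554, -0.2296, 0.071]
tool_rot: [[0.934, 0.356, 0.0], [0.356, -0.934, -0.0], [0.0, 0.0, -1.0]]
ft_force: [-0.0, -0.0, 0.2]
grip_width: 0.0125
gripper_force: 39.0
```

```bash
python3 -m jog '[{"linear":[0,0,0.03],"roll":0},{"linear":[0,0,0.02],"roll":0},{"linear":[0,0,0],"roll":0},{"linear":[0,0,0],"roll":0}]'
python3 - <<'E'
from h import *
s=env.observe();c=optics.calibration('wrist');im=optics.get_image('wrist')
a=cv2.resize(im[160:310,180:380],None,fx=3.9,fy=3.9,interpolation=cv2.INTER_CUBIC); cv2.imwrite('pics/w5crop.png',a[:,:,::-1])
E
```

```text
time_s: 5.8
position: [0.554, -0.2296, 0.0693]
tool_rot: [[0.934, 0.356, 0.001], [0.356, -0.934, -0.0], [0.0, 0.001, -1.0]]
ft_force: [-1.0, 1.1, 2.4]
grip_width: 0.0123
gripper_force: 39.5
```

View pics/w5crop.png

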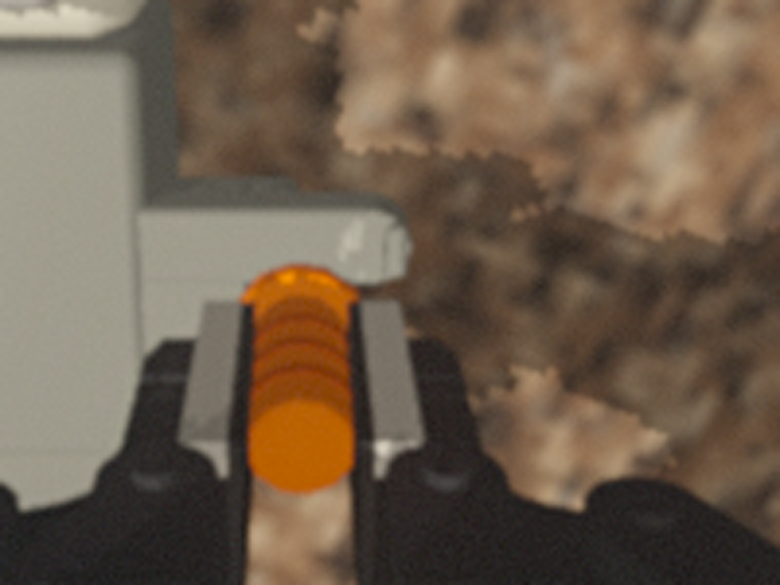

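The flange sits on the lug, with contact force at TCP z 0.0693, exactly as predicted. I'll release and back off straight up.

```bash
python3 -m jog '[{"linear":[0,0,0],"roll":0},{"linear":[0,0,0],"roll":0},{"linear":[0,0,0],"roll":0},{"linear":[0,0,0],"roll":0},{"linear":[0,0,0],"roll":0},{"linear":[0,0,0],"roll":0}]' -0.2 20
python3 -m jog '[{"linear":[0,0,-0.2],"roll":0},{"linear":[0,0,-0.5],"roll":0},{"linear":[0,0,-0.8],"roll":0},{"linear":[0,0,-0.8],"roll":0},{"linear":[0,0,-0.8],"roll":0},{"linear":[0,0,-0.8],"roll":0},{"linear":[0,0,-0.5],"roll":0},{"linear":[0,0,0],"roll":0}]'
python3 - <<'E'
from h import *
s=env.observe();c=optics.calibration('wrist');im=optics.get_image('wrist')
p=np.array([.52683,-.15781])+s['tool_rot'][:2,:2]@[-.0003,.0765]
print('expect flange px',proj(c,np.r_[p,.060]),'top',proj(c,np.r_[p,.090]))
print(blobs(im,(3,150,90),(20,255,255),(180,120,330,240),40)[0])
a=cv2.resize(im[110:260,180:380],None,fx=3.9,fy=3.9,interpolation=cv2.INTER_CUBIC); cv2.imwrite('pics/w6crop.png',a[:,:,::-1])
t=env.observe(); print(move([.4715-t['position'][0],.257-t['position'][1],.0]))
E
```

```text
time_s: 6.35
position: [0.5539, -0.2295, 0.0688]
tool_rot: [[0.934, 0.356, -0.0], [0.356, -0.934, 0.0], [-0.0, -0.0, -1.0]]
ft_force: [0.3, 1.1, 0.2]
grip_width: 0.0342
gripper_force: 0.0
time_s: 7.02
position: [0.555, -0.2301, 0.2506]
tool_rot: [[0.934, 0.356, 0.008], [0.356, -0.934, -0.005], [0.005, 0.008, -1.0]]
ft_force: [-0.1, 1.0, -0.1]
grip_width: 0.0343
gripper_force: 0.0
expect flange px [254.03066392 173.10593149] top [253.98452159 179.66884732]
[([247, 165, 17, 21, 275], [254.8, 174.5])]
[  2.398 -12.11   -0.044]
```

View pics/w6crop.png

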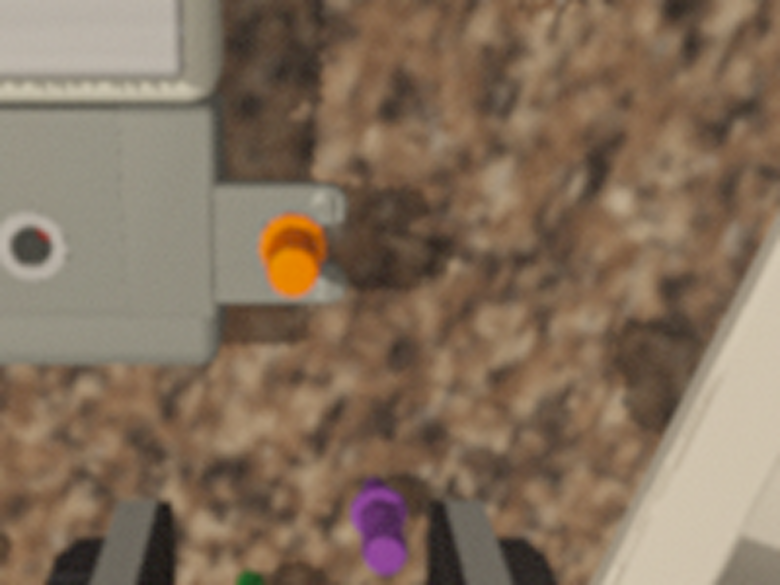

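The plug is parked in the notch: flange at crop (292,243), matching the predicted pixel, and the slot's lip ends are visible beyond it. The well is open at crop (31,245) with the red button glinting inside. On to the stylus.

```bash
python3 -m jog '[{"linear":[0.15,-0.4,0],"roll":0},{"linear":[0.15,-0.7,0],"roll":0},{"linear":[0.15,-0.8,0],"roll":0},{"linear":[0.15,-0.8,0],"roll":0},{"linear":[0.15,-0.8,0],"roll":0},{"linear":[0.15,-0.8,0],"roll":0},{"linear":[0.15,-0.8,0],"roll":0},{"linear":[0.15,-0.8,0],"roll":0},{"linear":[0.15,-0.8,0],"roll":0},{"linear":[0.15,-0.8,0],"roll":0},{"linear":[0.15,-0.8,0],"roll":0},{"linear":[0.15,-0.8,0],"roll":0}]'
python3 -m jog '[{"linear":[0.15,-0.8,0],"roll":0},{"linear":[0.15,-0.8,0],"roll":0},{"linear":[0.15,-0.8,0],"roll":0},{"linear":[0.15,-0.6,0],"roll":0},{"linear":[0,0,0],"roll":0},{"linear":[0,0,0],"roll":0},{"linear":[0,0,0],"roll":0}]'
python3 - <<'E'
from h import *
s=env.observe();c=optics.calibration('wrist');im=optics.get_image('wrist');np.save('s1.npy',im);np.savez('s1c.npz',**c)
print(s['q'])
print('exp',proj(c,[.4715,.257,.137]),proj(c,[.4715,.257,.066]))
b,m=blobs(im,(20,130,80),(35,255,255),(180,100,330,330),40);print(b)
ys,xs=np.nonzero(m);print([(y,xs[ys==y].min(),xs[ys==y].max()) for y in sorted(set(ys))[::3]])
E
```

```text
time_s: 8.07
position: [0.4899, 0.1383, 0.2438]
tool_rot: [[0.934, 0.356, -0.003], [0.356, -0.934, 0.0], [-0.002, -0.001, -1.0]]
ft_force: [0.5, 0.1, 0.2]
grip_width: 0.0342
gripper_force: 0.0
time_s: 8.65
position: [0.4707, 0.2567, 0.2441]
tool_rot: [[0.934, 0.356, -0.002], [0.356, -0.934, -0.001], [-0.002, 0.0, -1.0]]
ft_force: [0.4, 0.1, -0.7]
grip_width: 0.0339
gripper_force: 0.0
[ 1.59561612e+01  1.99391659e+01  7.50939246e+01 -1.40876318e-02
  8.50733836e+01  8.50780302e+01]
exp [256.13402221 192.21083006] [256.29542006 173.02234981]
[([248, 168, 17, 32, 415], [256.0, 184.0])]
[(np.int64(141), np.int64(244), np.int64(244)), (np.int64(157), np.int64(260), np.int64(260)), (np.int64(168), np.int64(255), np.int64(257)), (np.int64(171), np.int64(251), np.int64(261)), (np.int64(174), np.int64(250), np.int64(262)), (np.int64(177), np.int64(249), np.int64(262)), (np.int64(180), np.int64(249), np.int64(263)), (np.int64(183), np.int64(249), np.int64(263)), (np.int64(186), np.int64(250), np.int64(262)), (np.int64(189), np.int64(249), np.int64(264)), (np.int64(192), np.int64(249), np.int64(264)), (np.int64(195), np.int64(250), np.int64(263)), (np.int64(198), np.int64(253), np.int64(260))]
```

```bash
python3 -m jog '[{"linear":[0.03,0,0.4],"roll":0},{"linear":[0,0,0.7],"roll":0},{"linear":[0,0,0.8],"roll":0},{"linear":[0,0,0.8],"roll":0},{"linear":[0,0,0.6],"roll":0},{"linear":[0,0,0.4],"roll":0},{"linear":[0,0,0.2],"roll":0},{"linear":[0,0,0],"roll":0},{"linear":[0,0,0],"roll":0}]'
python3 -m jog '[{"linear":[0,0,0],"roll":0},{"linear":[0,0,0],"roll":0},{"linear":[0,0,0],"roll":0},{"linear":[0,0,0],"roll":0},{"linear":[0,0,0],"roll":0},{"linear":[0,0,0],"roll":0}]' -1 60
python3 -m jog '[{"linear":[0,0,-0.1],"roll":0},{"linear":[0,0,-0.3],"roll":0},{"linear":[0,0,-0.5],"roll":0},{"linear":[0,0,-0.7],"roll":0},{"linear":[0,0,-0.7],"roll":0},{"linear":[0,0,-0.6],"roll":0},{"linear":[0,0,-0.3],"roll":0},{"linear":[0,0,0],"roll":0},{"linear":[0,0,0],"roll":0}]'
python3 - <<'E'
from h import *
s=env.observe();c=optics.calibration('wrist');im=optics.get_image('wrist');np.save('s2.npy',im);np.savez('s2c.npz',**c)
b,m=blobs(im,(20,130,80),(35,255,255),(180,100,330,383),40);print(b,s['position'])
w=np.array([.52683,-.15781]); d=w-s['position'][:2]; print('to well',move(np.r_[d,0]))
E
```

```text
time_s: 9.45
position: [0.4728, 0.2569, 0.0895]
tool_rot: [[0.935, 0.355, 0.0], [0.355, -0.935, 0.0], [0.0, 0.0, -1.0]]
ft_force: [0.2, 0.9, 0.5]
grip_width: 0.034
gripper_force: 0.0
time_s: 9.95
position: [0.4731, 0.2574, 0.0902]
tool_rot: [[0.934, 0.356, 0.003], [0.356, -0.934, 0.0], [0.003, 0.001, -1.0]]
ft_force: [-0.3, -0.6, 6.3]
grip_width: 0.0129
gripper_force: 58.3
time_s: 10.7
position: [0.4722, 0.2574, 0.2169]
tool_rot: [[0.934, 0.356, 0.0], [0.356, -0.934, 0.0], [0.0, -0.0, -1.0]]
ft_force: [0.6, -1.4, -0.7]
grip_width: 0.0125
gripper_force: 58.4
[([242, 228, 30, 63, 1472], [256.7, 259.4]), ([239, 290, 36, 39, 1097], [256.8, 309.0])] [0.47217704 0.25738499 0.21694935]
to well [-2.4200e+00  1.0186e+01  1.0000e-03]
```

```bash
python3 -m jog '[{"linear":[-0.1,0.4,0],"roll":0},{"linear":[-0.2,0.8,0],"roll":0},{"linear":[-0.2,0.8,0],"roll":0},{"linear":[-0.2,0.8,0],"roll":0},{"linear":[-0.2,0.8,0],"roll":0},{"linear":[-0.2,0.8,0],"roll":0},{"linear":[-0.2,0.8,0],"roll":0},{"linear":[-0.2,0.8,0],"roll":0},{"linear":[-0.2,0.8,0],"roll":0},{"linear":[-0.2,0.8,0],"roll":0},{"linear":[-0.2,0.8,0],"roll":0},{"linear":[-0.15,0.7,0],"roll":0}]'
python3 -m jog '[{"linear":[-0.1,0.5,0.2],"roll":0},{"linear":[-0.07,0.29,0.3],"roll":0},{"linear":[0,0.1,0.2],"roll":0},{"linear":[0,0,0.2],"roll":0},{"linear":[0,0,0],"roll":0},{"linear":[0,0,0],"roll":0},{"linear":[0,0,0],"roll":0}]'
python3 - <<'E'
from h import *
s=env.observe();c=optics.calibration('wrist');im=optics.get_image('wrist');np.save('s3.npy',im);np.savez('s3c.npz',**c)
p=s['position'];z=p[2]-.0852
print('tool->well units',move(np.r_[np.array([.52683,-.15781])-p[:2],0]),'tip z',z)
print('exp tip',proj(c,[*p[:2],z]),'exp shoulder',proj(c,[*p[:2],z+.055]),'exp well',proj(c,[.52683,-.15781,.0572]))
g=cv2.cvtColor(im,cv2.COLOR_RGB2GRAY); hs=cv2.cvtColor(im,cv2.COLOR_RGB2HSV)
u0,v0=proj(c,[*p[:2],z]).round().astype(int)
print(v0,u0); print(g[v0-45:v0+30:2,u0-24:u0+26:2])
E
```

```text
time_s: 11.75
position: [0.5173, -0.1167, 0.2154]
tool_rot: [[0.935, 0.355, -0.003], [0.355, -0.935, 0.001], [-0.002, -0.002, -1.0]]
ft_force: [0.3, 0.2, -0.4]
grip_width: 0.0126
gripper_force: 58.5
time_s: 12.33
position: [0.5244, -0.1497, 0.1813]
tool_rot: [[0.934, 0.357, 0.0], [0.357, -0.934, -0.0], [0.0, 0.0, -1.0]]
ft_force: [-0.2, 0.1, 0.0]
grip_width: 0.0124
gripper_force: 58.5
tool->well units [-0.015  0.212  0.   ] tip z 0.09612916001398947
exp tip [256.00574184 201.57757129] exp shoulder [255.76829634 230.03729811] exp well [265.28820025 188.58108696]
202 256
[[146 146 146 148 149 146 147 147 146 147 147 147 147 147 148 146 145 147
  146 146 146 145 146 144 146]
 [148 148 147 146 148 148 147 146 146 148 147 146 147 146 147 145 147 147
  147 145 146 144 146 146 145]
 [146 146 147 148 145 146 147 145 145 147 145 146 147 146 146 147 144 147
  146 146 146 146 147 147 145]
 [147 147 145 148 147 146 148 146 148 147 147 146 148 145 146 147 147 146
  146 145 145 147 146 145 146]
 [147 146 146 146 146 145 145 146 147 147 145 148 148 148 147 147 146 148
  147 144 148 144 147 145 146]
[... 2766 characters left out ...]
46 146 137 116 103  92 104 146 147 146
  145 146 145 146 145 145 145]
 [143 143 144 143 143 143 143 144 143 145 130 112  98  94  98 144 145 143
  143 145 144 143 142 144 145]
 [133 133 133 132 133 132 133 133 135 127 112 102  99  94  88 115 127 132
  132 131 132 132 131 133 134]
 [102 107 113 106 101 108 116 118 121 121 145 153 146 153 125  88  91 118
  123 113 109 118 127 122 117]
 [ 93 106 112 102  91  91  99 111 133 168 173 157 131 139 126 109 101 103
  135 119 106 113 119 117 112]
 [101 113 113 104  94  94  97 128 175 155 126 111  97  93  93 102 112  97
  131 126 113 106 108 107 107]
 [ 89  96 102  96  81  90 103 156 148 125 108  95  91  97  93  94  94 110
  110 117 115 113 112 110 109]]
```

```bash
python3 -m jog '[{"linear":[0.0,0.1,0.2],"roll":0},{"linear":[0.01,0.11,0.25],"roll":0},{"linear":[0,0,0.2],"roll":0},{"linear":[0,0,0.1],"roll":0},{"linear":[0,0,0],"roll":0},{"linear":[0,0,0],"roll":0}]'
python3 - <<'E'
from h import *
s=env.observe();c=optics.calibration('wrist');im=optics.get_image('wrist');np.save('s4.npy',im);np.savez('s4c.npz',**c)
p=s['position'];z=p[2]-.0852
print('tool->well units',move(np.r_[np.array([.52683,-.15781])-p[:2],0]),'tip z',z)
print('exp tip',proj(c,[*p[:2],z]),'exp shoulder',proj(c,[*p[:2],z+.055]),'exp well',proj(c,[.52683,-.15781,.0572]))
g=cv2.cvtColor(im,cv2.COLOR_RGB2GRAY)
u0,v0=proj(c,[.52683,-.15781,.0572]).round().astype(int)
print(v0,u0); print('\n'.join(' '.join('%3d'%x for x in r) for r in g[v0-16:v0+22,u0-16:u0+17]))
E
```

```text
time_s: 12.88
position: [0.5275, -0.1582, 0.1506]
tool_rot: [[0.934, 0.356, -0.001], [0.356, -0.934, 0.0], [-0.0, -0.001, -1.0]]
ft_force: [-0.5, 0.2, -1.3]
grip_width: 0.0128
gripper_force: 58.5
tool->well units [-0.012 -0.015 -0.   ] tip z 0.06542700076590666
exp tip [256.12082128 201.52153989] exp shoulder [255.84306032 230.03353946] exp well [255.41033376 198.86444277]
199 255
142 145 146 143 144 145 145 144 145 146 145 144 144 142 145 147 146 143 146 143 144 143 144 144 144 144 145 144 143 144 143 144 145
144 144 144 145 144 143 144 145 145 144 143 144 145 144 143 144 143 145 143 145 143 145 144 143 142 145 145 144 145 144 144 144 146
144 146 142 144 144 146 142 145 143 145 144 145 144 143 143 144 141 143 143 144 143 146 144 143 145 144 143 146 144 144 145 143 144
144 144 144 145 144 146 143 143 144 144 145 142 142 143 141 143 144 142 142 142 143 144 143 144 142 143 143 143 143 143 147 143 144
144 144 142 144 143 144 145 143 144 144 142 142 148 145 139 146 151 148 141 140 141 141 140 143 144 144 145 144 144 142 143 143 144
145 144 144 143 144 144 143 143 142 143 142 149 160 155 
[... 3599 characters left out ...]
 143 143 145 143 143 145 144 143 143 144
144 144 143 143 141 145 143 143 142 143 141 144 142 136 125 118 110 101  97  88  87 103 133 144 145 144 144 143 144 143 143 143 144
143 143 142 144 142 144 143 143 144 142 145 145 142 134 124 116 107 101  96  92  89 103 133 143 144 143 144 142 145 144 145 145 143
143 145 140 144 144 142 144 143 143 142 142 143 143 136 123 115 109 102  95  88  87 103 134 145 144 143 143 143 143 142 145 144 144
143 143 143 144 144 145 144 144 143 144 143 143 144 133 122 114 109 102  95  88  88 104 134 145 146 145 142 143 143 144 144 142 145
142 143 142 143 143 142 143 144 141 142 142 145 141 134 121 113 108 101  91  88  88  97 132 143 145 143 142 143 143 143 143 143 143
```

```bash
python3 -m jog '[{"linear":[0.012,-0.015,0],"roll":0},{"linear":[0,0,0.1],"roll":0},{"linear":[0,0,0.1],"roll":0},{"linear":[0,0,0.1],"roll":0},{"linear":[0,0,0],"roll":0},{"linear":[0,0,0],"roll":0}]'
python3 -m jog '[{"linear":[0,0,0.1],"roll":0},{"linear":[0,0,0.1],"roll":0},{"linear":[0,0,0.1],"roll":0},{"linear":[0,0,0],"roll":0},{"linear":[0,0,0],"roll":0},{"linear":[0,0,0],"roll":0}]'
python3 - <<'E'
from h import *
s=env.observe();c=optics.calibration('wrist');im=optics.get_image('wrist');np.save('s5.npy',im)
p=s['position']; print(p,s['ft_force'],s['wrist_torque'])
u0,v0=proj(c,[.52683,-.15781,.0572]).round().astype(int)
g=cv2.cvtColor(im,cv2.COLOR_RGB2GRAY)
print(v0,u0); print('\n'.join(' '.join('%3d'%x for x in r) for r in g[v0-17:v0+18,u0-16:u0+17]))
E
```

```text
time_s: 13.43
position: [0.5277, -0.1575, 0.1386]
tool_rot: [[0.934, 0.356, -0.001], [0.356, -0.934, 0.0], [-0.0, -0.001, -1.0]]
ft_force: [0.4, 0.2, -1.1]
grip_width: 0.0126
gripper_force: 58.5
time_s: 13.93
position: [0.5279, -0.1575, 0.127]
tool_rot: [[0.934, 0.356, 0.0], [0.356, -0.934, -0.0], [0.0, 0.0, -1.0]]
ft_force: [-0.1, 0.3, -0.4]
grip_width: 0.0123
gripper_force: 58.5
[ 0.52789077 -0.15753612  0.12696803] [-0.10196492  0.25624321 -0.36345818] [-0.03477094 -0.0024729  -0.02079033]
210 256
142 141 141 142 142 143 144 142 141 142 141 141 141 142 141 143 143 141 143 140 143 141 143 142 142 141 144 141 142 142 145 141 143
141 140 143 142 142 142 142 140 141 142 141 141 141 141 140 143 141 142 143 142 141 141 142 140 142 142 143 142 143 141 141 141 141
142 140 143 141 140 145 142 141 142 140 142 142 142 142 141 140 141 143 141 142 142 142 142 141 143 143 140 140 141 141 144 140 143
140 141 141 142 142 142 141 140 141 142 142 141 138 141 142 140 138 143 142 140 140 142 141 141 141 142 141 143 140 142 141 141 143
142 141 141 143 143 142 140 142 140 140 143 142 140 146 152 149 15
[... 3325 characters left out ...]
 141 139 142 141 140 141 141 139 141 141
141 143 142 141 141 141 141 141 140 140 131 124 111 101  94  90  94  91  92  87  91 105 118 123 129 141 143 140 142 141 140 143 141
141 141 140 140 142 140 142 140 138 128 117 109 112 113 112 106 109 110 110 103  97  90  90  96 113 133 140 142 141 142 141 140 142
140 140 141 142 141 142 141 135 126 115 110 124 141 149 150 148 144 146 147 138 122 107  94  87  95 118 137 142 141 140 140 141 139
143 141 142 141 141 141 136 129 119 121 136 155 169 170 170 164 158 155 156 148 144 135 116  94  87 100 123 137 141 141 143 142 141
141 141 142 143 140 138 131 124 129 146 164 170 170 161 153 145 135 131 129 127 133 134 121 110  97  91 104 130 140 142 141 140 139
```

```bash
python3 -m jog '[{"linear":[0,0,0.1],"roll":0},{"linear":[0,0,0.1],"roll":0},{"linear":[0,0,0.05],"roll":0},{"linear":[0,0,0],"roll":0},{"linear":[0,0,0],"roll":0}]'
python3 -m jog '[{"linear":[0,0,0.03],"roll":0},{"linear":[0,0,0.03],"roll":0},{"linear":[0,0,0],"roll":0},{"linear":[0,0,0],"roll":0}]'
python3 -m jog '[{"linear":[0,0,0.03],"roll":0},{"linear":[0,0,0],"roll":0},{"linear":[0,0,0],"roll":0}]'
```

```text
time_s: 14.4
position: [0.5278, -0.1575, 0.1167]
tool_rot: [[0.934, 0.356, -0.0], [0.356, -0.934, 0.0], [-0.0, -0.0, -1.0]]
ft_force: [0.2, 0.1, -0.8]
grip_width: 0.0123
gripper_force: 58.5
time_s: 14.73
position: [0.5278, -0.1575, 0.1145]
tool_rot: [[0.934, 0.356, -0.0], [0.356, -0.934, -0.0], [-0.0, -0.0, -1.0]]
ft_force: [0.0, -0.0, 0.4]
grip_width: 0.0127
gripper_force: 58.5
time_s: 14.98
position: [0.5278, -0.1575, 0.1133]
tool_rot: [[0.934, 0.356, 0.0], [0.356, -0.934, 0.0], [0.0, -0.0, -1.0]]
ft_force: [-0.4, -0.1, -1.1]
grip_width: 0.0125
gripper_force: 58.5
```

```bash
python3 -m jog '[{"linear":[0,0,0.03],"roll":0},{"linear":[0,0,0],"roll":0},{"linear":[0,0,0],"roll":0}]'
python3 -m jog '[{"linear":[0,0,0.03],"roll":0},{"linear":[0,0,0],"roll":0},{"linear":[0,0,0],"roll":0}]' | sed -n 2,4p
python3 -m jog '[{"linear":[0,0,0.03],"roll":0},{"linear":[0,0,0],"roll":0},{"linear":[0,0,0],"roll":0}]' | sed -n 2,4p
```

```text
time_s: 15.23
position: [0.5279, -0.1575, 0.1122]
tool_rot: [[0.934, 0.356, 0.0], [0.356, -0.934, -0.0], [0.0, 0.0, -1.0]]
ft_force: [-0.3, 0.2, 0.8]
grip_width: 0.0124
gripper_force: 58.6
position: [0.5279, -0.1576, 0.111]
tool_rot: [[0.934, 0.356, 0.0], [0.356, -0.934, -0.0], [0.0, 0.0, -1.0]]
ft_force: [0.1, -0.3, 2.1]
position: [0.5279, -0.1576, 0.1098]
tool_rot: [[0.934, 0.356, 0.0], [0.356, -0.934, -0.0], [0.0, 0.0, -1.0]]
ft_force: [-0.8, 0.4, 3.0]
```

```bash
for i in 1; do python3 -m jog '[{"linear":[0,0,0.03],"roll":0},{"linear":[0,0,0],"roll":0},{"linear":[0,0,0],"roll":0}]' | sed -n '2p;4p'; done
python3 -m jog '[{"linear":[0,0,0.02],"roll":0},{"linear":[0,0,0],"roll":0},{"linear":[0,0,0],"roll":0}]' | sed -n '2p;4p'
python3 -m jog '[{"linear":[0,0,0.02],"roll":0},{"linear":[0,0,0],"roll":0},{"linear":[0,0,0],"roll":0}]' | sed -n '2p;4p'
```

```text
position: [0.5279, -0.1576, 0.1086]
ft_force: [0.1, 0.7, 4.2]
position: [0.528, -0.1576, 0.108]
ft_force: [-0.5, 0.5, 5.9]
position: [0.5282, -0.1577, 0.1078]
ft_force: [-0.9, 0.7, 10.8]
```

The force jumps to 10.8 N, so the button is on its stop. I'll hold there.

```bash
for i in 1 2 3; do python3 -m jog '[{"linear":[0,0,0],"roll":0},{"linear":[0,0,0],"roll":0},{"linear":[0,0,0],"roll":0},{"linear":[0,0,0],"roll":0},{"linear":[0,0,0],"roll":0},{"linear":[0,0,0],"roll":0},{"linear":[0,0,0],"roll":0},{"linear":[0,0,0],"roll":0},{"linear":[0,0,0],"roll":0},{"linear":[0,0,0],"roll":0},{"linear":[0,0,0],"roll":0},{"linear":[0,0,0],"roll":0}]' | grep -v rot; done
python3 - <<'E'
from h import *
T=optics.get_image('top');print(blobs(T,(5,170,150),(18,255,255),(330,150,420,260))[0])
ct=optics.calibration('top'); w=np.array([.52683,-.15781]);R=env.observe()['tool_rot'][:2,:2]
print('exp plug px',proj(ct,np.r_[w+R@[0,.0765],.09]))
E
```

```text
time_s: 17.48
position: [0.5281, -0.1576, 0.1078]
ft_force: [-1.3, 0.7, 11.2]
grip_width: 0.0122
gripper_force: 59.8
time_s: 18.48
position: [0.5281, -0.1576, 0.1078]
ft_force: [-2.0, 1.3, 10.3]
grip_width: 0.0125
gripper_force: 59.8
time_s: 19.48
position: [0.5281, -0.1576, 0.1078]
ft_force: [-1.5, 0.8, 10.8]
grip_width: 0.012
gripper_force: 59.8
[]
exp plug px [376.96547782 176.62856119]
```

Run:
```python
from h import *
w=np.array([.52683,-.15781]);R=env.observe()['tool_rot'][:2,:2];p=w+R@[-.0002,.0765]
for n in ('wrist','scene'):
    c=optics.calibration(n);im=optics.get_image(n);e=proj(c,np.r_[p,.06]);f=proj(c,np.r_[p,.09])
    x,y=((e+f)/2).astype(int); print(n,e,f,blobs(im,(3,150,90),(20,255,255),(max(x-35,0),max(y-35,0),x+35,y+35))[0])
```

```text
wrist [367.13314188 221.42606329] [385.10362795 241.14149012] [([353, 207, 45, 45, 1186], [374.5, 228.5])]
scene [359.02392136 236.04089241] [360.69778753 224.99197723] [([355, 224, 9, 17, 111], [359.4, 232.4])]
```

The plug is still in place in both views, matching the predicted pixels, and the button is held at about 10.8 N. I'm handing in the job.

```bash
python3 -c "
from rig import env
print(env.close_job())"
```

```text
the job is handed in; nothing more can be done
None
```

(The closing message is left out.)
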